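# Mount the lap plate on the lapping stand and run its winged nut home

### The arm

A 7-joint arm with a two-finger parallel gripper is mounted at the origin on a cart in front of the work surface, level with it; the furniture and walls round the work are solid. World frame = base frame: x ahead of the robot, y to its left, z up, the work surface at z = 0. Lengths are in m, angles in degrees, forces in N, time in s.
With the tool pointing down it reaches from about 0.425 to 0.95 m from the base axis. Payload 4.7 kg.
Tool frame: the origin (TCP) lies at the very end of the fingers, on their centre line; the grasp point (between the pads) lies 19 mm behind it; z points along the fingers, y is the line along which they close (so a half turn about z gives the same grasp; the last joint's range is limited). The gripper opens to 87 mm and grips with 3 to 60 N. Pads are 19 mm wide; open, the fingers measure 117 mm over their backs; the gripper's body (75 mm by 190 mm) begins 51 mm behind the grasp point.
Start: joints at [62.515, 26.849, -2.785, 87.806, 1.381, 65.374, -4.715], TCP at [0.294, -0.608, 0.223] pointing down, gripper open.
Joint ranges: [-148.3, 148.3], [-19.14, 114.17], [-79.39, 73.82], [5.75, 140.21], [-59.74, 239.74], [12.07, 113.84], [-152.46, 152.46]. Speed limits (degrees/s): [147.25, 147.25, 180, 180, 180, 180, 180].

### API

Orientations are given as [roll, pitch, yaw] about the fixed x, y, z axes, in that order (R = Rz(yaw) Ry(pitch) Rx(roll)).
In Python, from workcell import arm gives the robot as it stands.
- The arm moves only by the shell command python3 nudge.py FILE [OPENING] [FORCE], which reads ROWS from the file FILE. ROWS is one flat JSON list of numbers that holds 1 to 12 rows one after another, with no inner brackets; each row has 6 numbers: dx, dy, dz in a scale on which 1.0 is 0.5 m, then a rotation vector rx, ry, rz in normalised numbers (1 is 180 degrees); each row is the pose to reach, as a shift and turn from the pose commanded when the command began, along the tool's axes at that moment; what a row does not reach only later rows make up. A row lasts 1/12 s, in which the tool goes at most 0.0417 m and 7.16 degrees, less where a joint would pass 70% of its speed; a pose out of reach is approached as far as the arm can. OPENING is the opening from 0.0 (shut) to 1.0 (fully open), set as the command begins (- or left out keeps the last). The fingers move at their own pace and stop on an object; FORCE is the grip in N (left out, the last holds). Time passes only in rows, so rows that do not move let the fingers close. It prints the time, the measured TCP pose, the force, the opening and the grip force at its end. No shift or turn number may pass 1 either way. Input that does not fit is refused with a message, and nothing moves.
- arm.sense(): the state, without advancing time (a new reading comes with each control period).
- arm.snapshot(name): name is "scene" or "side" or "wrist"; returns a dict with "img" (384x512x3 uint8, red, green, blue), "K" (3x3 intrinsics, pixels), "cam_to_world" (4x4, takes a point from camera to world coordinates). Camera axes: x right, y down, z forward; pixel columns grow to the right and rows downward; lengths in m; the calibration is good to about 2 mm. A picture is of the moment at which its call begins. There is no depth.
- arm.close_job(): hands the job in; it is judged then, once.
The state is a dict: "clock": time; "joint_pos": joint angles; "joint_velocities": joint speeds; "joint_torque": joint torques, N m; "tcp_pos": TCP position; "ee_rot": TCP orientation; "wrist_force": force on the tool from outside, world axes, zero at the start; "ft_torque": the same for the moment, N m; "grip_width": opening from 0.0 (shut) to 1.0 (fully open); "finger_force": force on a finger pad.
Only numpy, scipy, OpenCV 4.12 (cv2) and the standard library are available. Lean on these libraries where they do the work, as an engineer would, in place of code of your own. Each camera call takes 0.05 s, during which the arm holds its last target. There are 200 camera calls.

### The job

Make the little lapping stand ready for grinding rock sections: put the steel lap plate over the threaded stud, flat down on the stand with its collar upward, then put the winged cap nut on the stud and screw it fully home onto the collar. The thread starts are blunt and out of sight inside the nut, so with the nut resting on the stud turn it backward (anticlockwise from above) until it drops in, and only then run it forward (clockwise); do not force it against its stops. Leave the other things on the desk where they are.

Things in the scene. Friction and masses are not known exactly. Their poses are not given: they have to be found in the camera images.
- stand: Lapping stand, fixed on the desk: round grey base 130 mm wide with a raised flange (80 mm wide, top 22 mm above the desk) and an upright steel stud in the middle. Origin: centre of its underside, on the desk; z up. The stud does not turn in use; where its three thread starts point is not known beforehand and has nothing to do with the stand's yaw.
- stud_tip (a point): Tip of the stand's stud, on its axis, 107 mm above the desk. Down from it: a small cone, then from 99 mm a 23 mm core; three blunt ridges up to 90 mm; thread crown at 78 mm; right-hand three-start thread of 34 mm outer diameter down to 50 mm; below that a smooth 35 mm shoulder down to the flange.
- lap: Lap plate, steel, about 0.45 kg: flat disc 110 mm wide, its top 14 mm above its three tiny feet, with a round collar of 54 mm outer diameter round its 40 mm through hole; collar top at 32 mm. Lies collar upward. Origin: centre of the underside, at foot level; z up. Seated on the stand its origin is 22 mm and its collar top 54 mm above the desk.
- nut: Winged cap nut, aluminium, about 0.22 kg: round cap 50 mm wide, 63 mm high, closed on top, open below (bore 37 mm, 57 mm deep), three inner lugs 5 to 11 mm up. Stands upright. Origin: centre of the open underside; z up. Origin above the desk: lugs on the stud's crown 73 mm (on its ridges up to 85), dropped into the thread starts about 62, home on the seated lap's collar 54.
- nut_wing (a point): Middle of the nut's wing bar, on its axis, 80 mm above the nut's underside. The bar stands upright across the cap: 94 mm long along x, 14 mm thick along y, 36 mm high. Turning it anticlockwise reaches the starts within 120 degrees (then a stop); clockwise too early it mostly meets a stop. From the starts about 75 degrees clockwise bring it home. Loosely embraced it sinks by its weight.
- tape_roll: Bystander: roll of tan adhesive tape lying flat, 93 mm diameter, 48 mm high. Origin: centre of the underside.
- canister: Bystander: small grey film canister with a black lid, 36 mm diameter, 62 mm high. Origin: centre of the underside.
- grey_rock: Bystander: grey speckled rock sample, 48x62x34 mm. Origin: centre of the underside.
- brown_bottle: Bystander: brown bottle with a black dropper cap, 32 mm diameter, 70 mm high. Origin: centre of the underside.
- white_bottle: Bystander: white bottle with a red dropper cap, 29 mm diameter, 66 mm high. Origin: centre of the underside.
- red_rock: Bystander: reddish rock sample, 36x53x26 mm. Origin: centre of the underside.

How it is judged:
By the outcome, as a careful person would: the job done as asked, in the order asked, and still so for the second after the job is handed in, with the robot touching nothing.
It also fails if it takes over 67 s, if anything falls off the work surface, if the arm or the gripper's body presses on something with over 40 N, if the wrist force passes 120 N, or if a joint passes its speed limit or range.

## Working session

There is one attempt and no reset: what is moved stays moved. The work goes in short steps, Python scripts to look and compute and a shell command to move; the robot and the scene stay as the last step left them, time stands still between calls to the robot, and variables do not carry over. Pictures are saved under pics/ and viewed, at most 10 in all, crops included, and the job is handed in when it is done.

```bash
ls; mkdir -p pics; python3 - <<'E'
from workcell import arm
import cv2,numpy as np
s=arm.sense();print({k:np.round(v,3).tolist() for k,v in s.items()})
ims=[]
for n in("scene","side"):
    d=arm.snapshot(n);np.savez(f"pics/{n}0.npz",**d)
    cv2.imwrite(f"pics/{n}0.png",d["img"][:,:,::-1]);print(n,np.round(d["K"],1).tolist(),np.round(d["cam_to_world"],3).tolist())
E
```

```text
nudge.py
pics
workcell.py
{'clock': 0.0, 'joint_pos': [62.515, 26.896, -2.784, 87.875, 1.382, 65.373, -4.714], 'joint_velocities': [0.018, -0.055, 0.02, 0.025, 0.06, -0.02, 0.046], 'joint_torque': [0.0, -50.797, -0.08, -23.615, -0.061, 0.038, 0.0], 'tcp_pos': [0.294, -0.607, 0.221], 'ee_rot': [-179.889, 0.006, 25.833], 'wrist_force': [1.008, 0.123, -0.283], 'ft_torque': [-0.001, 0.004, -0.019], 'finger_force': 0.0, 'grip_width': 0.999}
scene [[405.4, 0.0, 259.1], [0.0, 405.4, 191.0], [0.0, 0.0, 1.0]] [[0.567, -0.441, 0.696, -0.186], [-0.823, -0.281, 0.493, -0.6], [-0.022, -0.852, -0.523, 0.625], [0.0, 0.0, 0.0, 1.0]]
side [[391.8, 0.0, 257.2], [0.0, 391.8, 191.4], [0.0, 0.0, 1.0]] [[-0.967, -0.182, 0.177, 0.358], [-0.252, 0.624, -0.739, 0.687], [0.024, -0.76, -0.65, 0.745], [0.0, 0.0, 0.0, 1.0]]
```

View pics/scene0.png

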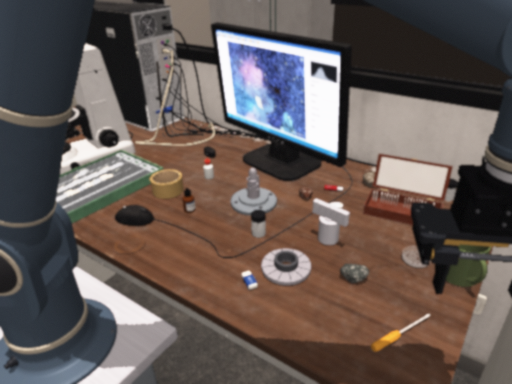

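View pics/side0.png

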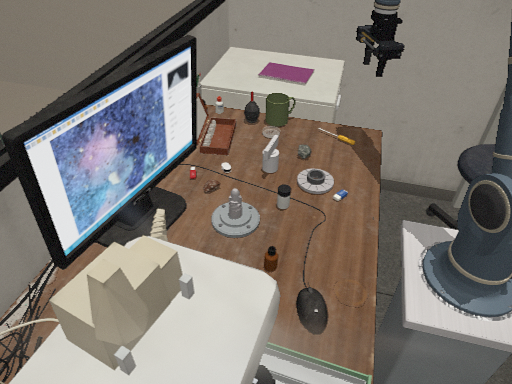

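Scene shows stand (254,200), lap (286,264), nut (329,222), and canister (259,222). In the side view they are at (236,217), (316,180), (270,158) and (284,197). Next I'll enlarge these to read the points.

```bash
cat > h.py <<'E'
import numpy as np,cv2
def ray(d,p):
    v=np.linalg.inv(d["K"])@[p[0],p[1],1.];T=d["cam_to_world"]
    v=T[:3,:3]@v;return T[:3,3],v/np.linalg.norm(v)
def plane(d,p,z):
    o,v=ray(d,p);return o+v*(z-o[2])/v[2]
def tri(d1,p1,d2,p2):
    o1,v1=ray(d1,p1);o2,v2=ray(d2,p2)
    s=np.linalg.lstsq(np.c_[v1,-v2],o2-o1,rcond=None)[0]
    a,b=o1+v1*s[0],o2+v2*s[1];return (a+b)/2,np.linalg.norm(a-b)
def proj(d,P):
    T=d["cam_to_world"];c=T[:3,:3].T@(np.array(P)-T[:3,3]);q=d["K"]@c;return q[:2]/q[2]
E
python3 - <<'E'
import numpy as np,cv2
a=np.load("pics/scene0.npz")["img"][165:295,220:380];b=np.load("pics/side0.npz")["img"][125:245,200:340]
A=cv2.resize(a,None,fx=5,fy=5,interpolation=cv2.INTER_CUBIC)[:,:800][:600]
A=cv2.resize(a,(400,325),interpolation=cv2.INTER_CUBIC);B=cv2.resize(b,(400,343),interpolation=cv2.INTER_CUBIC)
c=np.zeros((343,800,3),np.uint8);c[:325,:400]=A;c[:,400:]=B
cv2.imwrite("pics/crop1.png",c[:,:,::-1])
E
```

```text
(no output)
```

View pics/crop1.png

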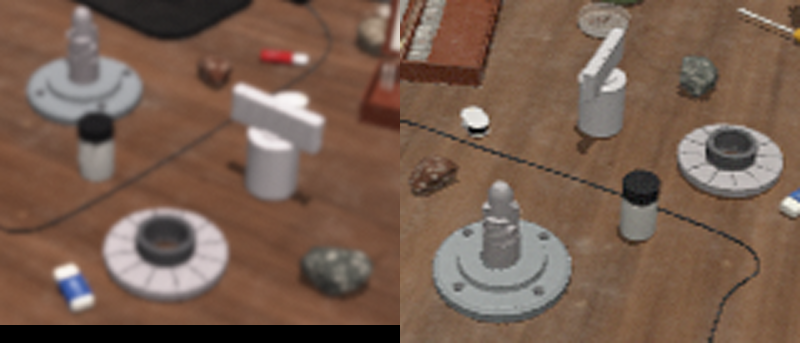

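```bash
python3 - <<'E'
from h import *
a=dict(np.load("pics/scene0.npz"));b=dict(np.load("pics/side0.npz"))
S=lambda x,y:(220+x/2.5,165+y/2.5)
B=lambda x,y:(200+(x-400)/2.857,125+y/2.857)
for n,p,q,z in [("tip",S(80,9),B(500,182),.107),("flange",S(84,76),B(501,255),.022),("collar",S(165,234),B(731,142),.032),
  ("wing",S(278,119),B(602,66),.08),("barTopA",S(236,88),B(582,77),.098),("barTopB",S(322,120),B(620,33),.098),("canlid",S(96,120),B(641,182),.062)]:
    t=tri(a,p,b,q);print(n,t[0].round(3),round(t[1],4),plane(a,p,z).round(3),plane(b,q,z).round(3))
print(plane(a,S(272,197),0),plane(b,B(601,136),0))
E
```

```text
tip [ 0.587 -0.031  0.109] 0.0015 [ 0.589 -0.029  0.107] [ 0.588 -0.034  0.107]
flange [ 0.588 -0.031  0.022] 0.002 [ 0.589 -0.031  0.022] [ 0.587 -0.03   0.022]
collar [ 0.404 -0.25   0.03 ] 0.0008 [ 0.402 -0.251  0.032] [ 0.404 -0.247  0.032]
wing [ 0.553 -0.282  0.077] 0.0029 [ 0.551 -0.284  0.08 ] [ 0.551 -0.275  0.08 ]
barTopA [ 0.562 -0.233  0.091] 0.001 [ 0.552 -0.238  0.098] [ 0.561 -0.224  0.098]
barTopB [ 0.546 -0.326  0.094] 0.0076 [ 0.547 -0.328  0.098] [ 0.541 -0.315  0.098]
canlid [ 0.478 -0.125  0.061] 0.0026 [ 0.478 -0.125  0.062] [ 0.476 -0.122  0.062]
[ 0.53567995 -0.2909051   0.        ] [ 0.54454054 -0.25952198  0.        ]
```

Triangulated heights agree with the given sizes (tip 0.109, flange 0.022, collar 0.030, lid 0.061). I'll move above the lap for a wrist look.

Careful with the scale: shifts go in shares of 0.5 m and turns go in shares of 180 degrees. That gives: -0.274 m is -0.548, 0.255 m is 0.51.

```bash
echo '[0.51, -0.548, 0.04, 0, 0, 0, 0.51, -0.548, 0.04, 0, 0, 0, 0.51, -0.548, 0.04, 0, 0, 0, 0.51, -0.548, 0.04, 0, 0, 0, 0.51, -0.548, 0.04, 0, 0, 0, 0.51, -0.548, 0.04, 0, 0, 0, 0.51, -0.548, 0.04, 0, 0, 0, 0.51, -0.548, 0.04, 0, 0, 0, 0.51, -0.548, 0.04, 0, 0, 0, 0.51, -0.548, 0.04, 0, 0, 0, 0.51, -0.548, 0.04, 0, 0, 0]' > path.dat && python3 nudge.py path.dat 1.0
python3 - <<'E'
from workcell import arm
from h import *
d=arm.snapshot("wrist");np.savez("pics/w1.npz",**d);cv2.imwrite("pics/w1.png",d["img"][:,:,::-1])
s=arm.sense();print(s["clock"],s["tcp_pos"],s["ee_rot"],s["joint_pos"]);print(d["cam_to_world"].round(3),d["K"][0,0])
a=dict(np.load("pics/scene0.npz"));b=dict(np.load("pics/side0.npz"))
print(plane(a,(285,178),0),plane(b,(187,205),0),tri(a,(345,163),b,(197,153)),tri(a,(214,98),b,(62,262)))
E
```

```text
clock: 1.02
tcp_pos: [0.4049, -0.2473, 0.2024]
ee_rot: [-180.0, 0.0, 26.2]
wrist_force: [-0.5, 0.0, -0.6]
grip_width: 1.001
finger_force: 0.0
1.0667 [ 0.40430354 -0.24935456  0.2024926 ] [1.79991030e+02 2.40211218e-02 2.59457421e+01] [ 38.12902446  10.04235015 -13.01834612 114.91141875   2.76686143
  55.33859894 -40.32550068]
[[ 0.442 -0.862 -0.25   0.474]
 [-0.897 -0.425 -0.121 -0.214]
 [-0.002  0.278 -0.961  0.364]
 [ 0.     0.     0.     1.   ]] 279.858573871209
[ 0.75305396 -0.03411703  0.        ] [ 0.73490345 -0.04977617  0.        ] (array([ 0.76871677, -0.20980556,  0.07985365]), np.float64(0.03160650372207722)) (array([0.83028217, 0.31081495, 0.16270645]), np.float64(0.026195837393010058))
```

View pics/w1.png

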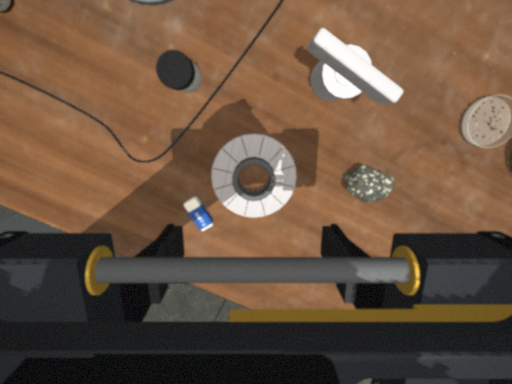

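Wrist view: the lap disc is centred at about (254,175) with its dark collar at (254,178). The nut's bar runs from (320,36) to (396,98), and the canister is at (176,70). Next I'll measure by ellipse and min-area rectangle.

```bash
python3 - <<'E'
from h import *
d=dict(np.load("pics/w1.npz"));im=d["img"];hsv=cv2.cvtColor(im,cv2.COLOR_RGB2HSV);g=hsv[:,:,2]
def biggest(m,x0,y0,x1,y1):
    k=np.zeros_like(m);k[y0:y1,x0:x1]=m[y0:y1,x0:x1]
    return max(cv2.findContours(k,cv2.RETR_EXTERNAL,cv2.CHAIN_APPROX_NONE)[0],key=cv2.contourArea)
w=((hsv[:,:,1]<60)&(g>120)).astype(np.uint8)
c=cv2.convexHull(biggest(w,200,125,310,225));e=cv2.fitEllipse(c);print("disc",e,plane(d,e[0],.014))
k=((g<85)).astype(np.uint8);c=cv2.convexHull(biggest(k,225,150,283,206));e=cv2.fitEllipse(c);print("collar",e,plane(d,e[0],.032))
w=((hsv[:,:,1]<60)&(g>175)).astype(np.uint8)
# project top face of bar
cv2.imwrite("pics/nutcrop.png",np.vstack([np.hstack([cv2.resize(x,(400,400),interpolation=cv2.INTER_CUBIC) for x in (im[15:115,300:410][:,:,::-1],cv2.merge([w[15:115,300:410]*255]*3))])]))
E
```

```text
disc ((253.42530822753906, 175.23162841796875), (83.95439147949219, 85.3067398071289), 91.41742706298828) [ 0.40686328 -0.24866274  0.014     ]
collar ((252.98126220703125, 176.94036865234375), (38.19279098510742, 40.580753326416016), 75.68724060058594) [ 0.40815463 -0.24735655  0.032     ]
```

View pics/nutcrop.png

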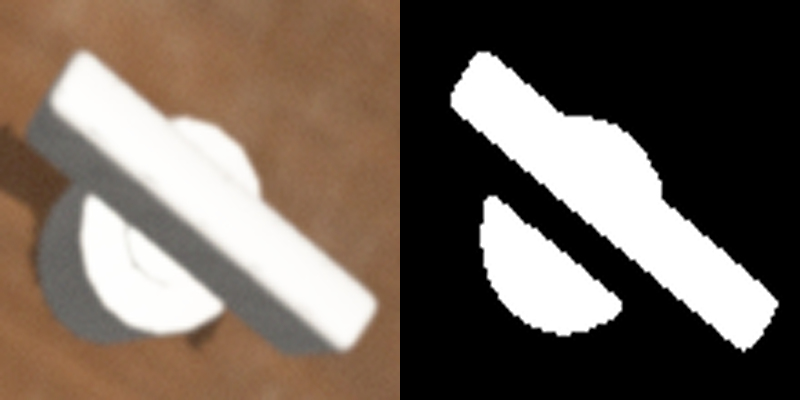

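In the tool's units: 0.18 m is 0.36, 0.002 m is 0.004.

```bash
echo '[0.004, 0.001, 0.08, 0, 0, 0, 0.004, 0.001, 0.16, 0, 0, 0, 0.004, 0.001, 0.24, 0, 0, 0, 0.004, 0.001, 0.31, 0, 0, 0, 0.004, 0.001, 0.36, 0, 0, 0, 0.004, 0.001, 0.36, 0, 0, 0, 0.004, 0.001, 0.36, 0, 0, 0]' > path.dat && python3 nudge.py path.dat 1.0
echo '[0, 0, 0, 0, 0, 0, 0, 0, 0, 0, 0, 0, 0, 0, 0, 0, 0, 0, 0, 0, 0, 0, 0, 0, 0, 0, 0, 0, 0, 0, 0, 0, 0, 0, 0, 0]' > path.dat && python3 nudge.py path.dat 0.0 40
python3 - <<'E'
from h import *
d=dict(np.load("pics/w1.npz"))
P=[plane(d,p,.098) for p in [(323.1,27.5),(314.3,40),(403.7,90.75),(394.3,102.5)]]
print(np.array(P).round(4),np.mean(P,0));m1=(P[0]+P[1])/2;m2=(P[2]+P[3])/2;v=m1-m2;print(np.linalg.norm(v),np.degrees(np.arctan2(v[1],v[0])),np.linalg.norm(P[0]-P[1]));print(plane(d,(347.3,71.25),.063))
E
```

```text
clock: 1.65
tcp_pos: [0.4051, -0.2505, 0.0217]
ee_rot: [-179.9, 0.1, 25.7]
wrist_force: [-0.1, -0.3, 0.3]
grip_width: 1.003
finger_force: 0.0
clock: 2.15
tcp_pos: [0.4063, -0.2492, 0.0231]
ee_rot: [-180.0, -0.0, 25.8]
wrist_force: [-1.4, 3.8, 3.5]
grip_width: 0.634
finger_force: 2.1
[[ 0.5629 -0.2368  0.098 ]
 [ 0.5514 -0.2349  0.098 ]
 [ 0.5512 -0.3268  0.098 ]
 [ 0.5392 -0.3249  0.098 ]] [ 0.55117153 -0.28083985  0.098     ]
0.09075483102785481 82.46589559950968 0.011676436148980875
[ 0.55184233 -0.28081177  0.063     ]
```

In the tool's units: -0.14 m is -0.28, -0.11 m is -0.22.

```bash
echo '[0, 0, 0, 0, 0, 0, 0, 0, 0, 0, 0, 0, 0, 0, 0, 0, 0, 0, 0, 0, 0, 0, 0, 0]' > path.dat && python3 nudge.py path.dat
echo '[0, 0, -0.06, 0, 0, 0, 0, 0, -0.14, 0, 0, 0, 0, 0, -0.22, 0, 0, 0, 0, 0, -0.28, 0, 0, 0, 0, 0, -0.28, 0, 0, 0, 0, 0, -0.28, 0, 0, 0]' > path.dat && python3 nudge.py path.dat
```

```text
clock: 2.48
tcp_pos: [0.4063, -0.2493, 0.0231]
ee_rot: [180.0, 0.0, 25.8]
wrist_force: [-1.2, 1.0, 6.1]
grip_width: 0.608
finger_force: 40.0
clock: 2.98
tcp_pos: [0.4065, -0.2497, 0.1633]
ee_rot: [179.9, -0.1, 25.8]
wrist_force: [0.1, -0.3, -6.0]
grip_width: 0.606
finger_force: 40.0
```

```bash
echo '[0.06, -0.06, 0, 0, 0, 0, 0.12, -0.12, 0, 0, 0, 0, 0.18, -0.18, 0, 0, 0, 0, 0.23, -0.236, 0, 0, 0, 0, 0.26, -0.236, 0, 0, 0, 0, 0.26, -0.236, 0, 0, 0, 0, 0.26, -0.236, 0, 0, 0, 0]' > path.dat && python3 nudge.py path.dat
python3 - <<'E'
from workcell import arm
from h import *
d=arm.snapshot("wrist");np.savez("pics/w2.npz",**d);cv2.imwrite("pics/w2.png",d["img"][:,:,::-1])
s=arm.sense();print(s["clock"],s["tcp_pos"],s["ee_rot"],s["joint_pos"]);print(proj(d,(.588,-.031,.107)),proj(d,(.588,-.031,.022)))
E
```

```text
clock: 3.57
tcp_pos: [0.4703, -0.0856, 0.1599]
ee_rot: [-179.8, 0.3, 26.0]
wrist_force: [-0.4, -0.6, -4.0]
grip_width: 0.606
finger_force: 40.0
3.6167 [ 0.46974827 -0.0867565   0.16003497] [-179.82722944    0.28637748   25.83831149] [ 22.22556139  14.02015008 -19.50992268 116.79976609   6.00813678
  50.44626329 -64.76885258]
[255.28149337  31.82506637] [254.68707957  56.06481581]
```

View pics/w2.png

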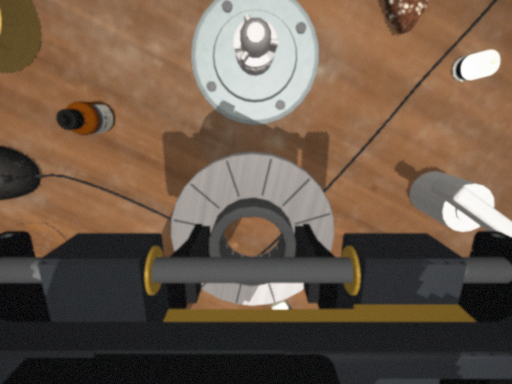

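Stud tip is at about (257,30) and flange centre at about (256,56), within 1–2 px of prediction. The held lap disc is centred at about (252,228). I'll work out the lap-to-stud offset in tool axes.

```bash
python3 - <<'E'
from h import *
from scipy.spatial.transform import Rotation as R
d=dict(np.load("pics/w2.npz"));t=np.array([.46975,-.08676,.16])
g=cv2.cvtColor(d["img"],cv2.COLOR_RGB2HSV)
m=((g[:,:,1]<45)&(g[:,:,2]>130)).astype(np.uint8)
k=m.copy();k[:145]=0;k[235:]=0;k[:,:165]=0;k[:,340:]=0
c=max(cv2.findContours(k,0,1)[0],key=cv2.contourArea)[:,0];print(c.min(0),c.max(0))
# upper outer rim -> world circle at z=.152
hull=cv2.convexHull(c)[:,0];up=np.array([p for p in c if p[1]<228 and p[1]==c[c[:,0]==p[0]][:,1].min()])
W=np.array([plane(d,p.astype(float),t[2]-.008) for p in up])
A=np.c_[2*W[:,:2],np.ones(len(W))];x=np.linalg.lstsq(A,(W[:,:2]**2).sum(1),rcond=None)[0];print("lap",x[:2],np.sqrt(x[2]+x[:2]@x[:2]))
m2=((g[:,:,1]<60)&(g[:,:,2]>110)).astype(np.uint8);m2[128:]=0;m2[:,:180]=0;m2[:,330:]=0
c=max(cv2.findContours(m2,0,1)[0],key=cv2.contourArea);h=cv2.convexHull(c)[:,0];h=h[(h[:,1]>3)]
W=np.array([plane(d,p.astype(float),.012) for p in h])
A=np.c_[2*W[:,:2],np.ones(len(W))];y=np.linalg.lstsq(A,(W[:,:2]**2).sum(1),rcond=None)[0];print("base",y[:2],np.sqrt(y[2]+y[:2]@y[:2]))
r=R.from_euler("xyz",[-179.83,.29,25.84],degrees=True)
for q in(x[:2],y[:2],[.5882,-.0315]):print(r.inv().apply(np.r_[q,t[2]]-t))
E
```

```text
[171 154] [333 234]
lap [ 0.47012915 -0.08627532] 0.05328545364413876
base [ 0.58806744 -0.03099256] 0.0643372735906692
[ 5.52487634e-04 -2.70970799e-04 -1.99243849e-06]
[ 0.13079253  0.0013763  -0.00066609]
[ 0.13069067  0.00189078 -0.0006671 ]
```

In the tool's units: 0.13 m is 0.26, 0.115 m is 0.23.

```bash
echo '[0.08, 0.004, 0, 0, 0, 0, 0.16, 0.004, 0, 0, 0, 0, 0.23, 0.004, 0, 0, 0, 0, 0.26, 0.004, 0, 0, 0, 0, 0.26, 0.004, 0, 0, 0, 0, 0.26, 0.004, 0, 0, 0, 0, 0.26, 0.004, 0, 0, 0, 0]' > path.dat && python3 nudge.py path.dat
python3 - <<'E'
from workcell import arm
from h import *
from scipy.spatial.transform import Rotation as R
s=arm.sense();r=R.from_euler("xyz",s["ee_rot"],degrees=True);print(s["tcp_pos"],s["ee_rot"],r.inv().apply(np.r_[.5881,-.0313,s["tcp_pos"][2]]-s["tcp_pos"]))
for n in("scene","side"):
    d=arm.snapshot(n);np.savez(f"pics/{n}2.npz",**d)
E
```

```text
clock: 4.2
tcp_pos: [0.5876, -0.0338, 0.1609]
ee_rot: [-180.0, 0.3, 25.7]
wrist_force: [-0.7, -0.5, -4.8]
grip_width: 0.605
finger_force: 40.0
[ 0.5876186  -0.03377758  0.16091803] [-179.95553964    0.25443081   25.69378993] [ 1.50796776e-03 -2.02389857e-03 -5.12590662e-06]
```

In the tool's units: 0.05 m is 0.1, -0.0017 m is -0.0034.

```bash
echo '[0.002, -0.0034, 0, 0, 0, 0, 0.002, -0.0034, 0, 0, 0, 0, 0.002, -0.0034, 0.04, 0, 0, 0, 0.002, -0.0034, 0.08, 0, 0, 0, 0.002, -0.0034, 0.1, 0, 0, 0, 0.002, -0.0034, 0.1, 0, 0, 0]' > path.dat && python3 nudge.py path.dat
python3 - <<'E'
from workcell import arm
import numpy as np
from scipy.spatial.transform import Rotation as R
s=arm.sense();r=R.from_euler("xyz",s["ee_rot"],degrees=True);print(s["tcp_pos"],s["ee_rot"],r.inv().apply(np.r_[.5881,-.0313,s["tcp_pos"][2]]-s["tcp_pos"])-[.00055,-.00027,0])
E
```

```text
clock: 4.8
tcp_pos: [0.5877, -0.0301, 0.1102]
ee_rot: [-179.9, 0.3, 25.8]
wrist_force: [-1.2, -0.1, -5.3]
grip_width: 0.6
finger_force: 40.0
[ 0.58769144 -0.03008216  0.11016224] [-179.86997821    0.28286969   25.82290583] [-7.12713906e-04  1.54419388e-03 -2.08821533e-06]
```

```bash
echo '[-0.0006, 0.0016, 0, 0, 0, 0, -0.0006, 0.0016, 0.02, 0, 0, 0, -0.0006, 0.0016, 0.04, 0, 0, 0, -0.0006, 0.0016, 0.06, 0, 0, 0, -0.0006, 0.0016, 0.08, 0, 0, 0, -0.0006, 0.0016, 0.1, 0, 0, 0, -0.0006, 0.0016, 0.112, 0, 0, 0, -0.0006, 0.0016, 0.112, 0, 0, 0]' > path.dat && python3 nudge.py path.dat
python3 - <<'E'
from workcell import arm
import numpy as np
s=arm.sense();print(s["tcp_pos"],s["wrist_force"],s["ft_torque"])
E
```

```text
clock: 5.47
tcp_pos: [0.5887, -0.0306, 0.0545]
ee_rot: [-179.9, 0.2, 25.8]
wrist_force: [0.0, 0.1, -4.3]
grip_width: 0.609
finger_force: 40.0
[ 0.58869634 -0.0306265   0.0545191 ] [ 0.03275469  0.07270697 -4.30328985] [ 0.00582157  0.08633293 -0.03823135]
```

In the tool's units: 0.009 m is 0.018, 0.007 m is 0.014.

```bash
echo '[0, 0, 0.008, 0, 0, 0, 0, 0, 0.014, 0, 0, 0, 0, 0, 0.018, 0, 0, 0, 0, 0, 0.018, 0, 0, 0]' > path.dat && python3 nudge.py path.dat
echo '[0, 0, 0, 0, 0, 0, 0, 0, 0, 0, 0, 0, 0, 0, 0, 0, 0, 0, 0, 0, 0, 0, 0, 0, 0, 0, 0, 0, 0, 0]' > path.dat && python3 nudge.py path.dat 1.0
```

```text
clock: 5.8
tcp_pos: [0.5899, -0.0306, 0.0473]
ee_rot: [-180.0, 0.0, 25.8]
wrist_force: [-0.3, -0.7, -4.6]
grip_width: 0.603
finger_force: 40.0
clock: 6.22
tcp_pos: [0.5907, -0.0306, 0.0483]
ee_rot: [180.0, -0.1, 25.8]
wrist_force: [0.8, 0.4, -1.1]
grip_width: 0.897
finger_force: 0.0
```

In the tool's units: -0.175 m is -0.35, -0.165 m is -0.33.

```bash
echo '[0, 0, -0.02, 0, 0, 0, 0, 0, -0.09, 0, 0, 0, 0, 0, -0.17, 0, 0, 0, 0, 0, -0.25, 0, 0, 0, 0, 0, -0.33, 0, 0, 0, 0, 0, -0.35, 0, 0, 0]' > path.dat && python3 nudge.py path.dat 1.0
echo '[-0.04, 0.06, 0, 0, 0, -0.0389, -0.08, 0.12, 0, 0, 0, -0.0778, -0.12, 0.18, 0, 0, 0, -0.1167, -0.16, 0.24, 0, 0, 0, -0.1556, -0.2, 0.3, 0, 0, 0, -0.1944, -0.24, 0.36, 0, 0, 0, -0.2333, -0.287, 0.416, 0, 0, 0, -0.2722, -0.287, 0.416, 0, 0, 0, -0.315, -0.287, 0.416, 0, 0, 0, -0.315, -0.287, 0.416, 0, 0, 0, -0.315, -0.287, 0.416, 0, 0, 0, -0.315]' > path.dat && python3 nudge.py path.dat
python3 - <<'E'
from workcell import arm
from h import *
s=arm.sense();print(s["clock"],s["tcp_pos"],s["ee_rot"],s["joint_pos"])
for n in("wrist","scene","side"):
    d=arm.snapshot(n);np.savez(f"pics/{n}3.npz",**d)
    if n=="wrist":A=d["img"];print(proj(d,(.5515,-.281,.098)))
    elif n=="scene":B=cv2.resize(d["img"][150:230,210:300],(270,240),interpolation=cv2.INTER_CUBIC)
    else:C=cv2.resize(d["img"][180:250,195:280],(270,222),interpolation=cv2.INTER_CUBIC)
c=np.zeros((480,790,3),np.uint8);c[:384,:512]=A;c[:240,515:785]=B;c[245:467,515:785]=C
cv2.imwrite("pics/v3.png",c[:,:,::-1])
E
```

```text
clock: 6.72
tcp_pos: [0.5937, -0.03, 0.2309]
ee_rot: [179.7, -0.7, 25.8]
wrist_force: [1.3, 0.5, 0.6]
grip_width: 0.998
finger_force: 0.0
clock: 7.63
tcp_pos: [0.552, -0.2786, 0.223]
ee_rot: [180.0, -0.0, 82.5]
wrist_force: [0.7, 0.1, 0.8]
grip_width: 1.001
finger_force: 0.0
7.6333 [ 0.55203934 -0.27859622  0.22299406] [ 1.79961044e+02 -4.26454506e-02  8.25286400e+01] [ 42.50553067  23.83228734 -26.53237807  94.82912986  11.52634369
  64.03800456   5.39128413]
[251.49828796 190.97059541]
```

View pics/v3.png

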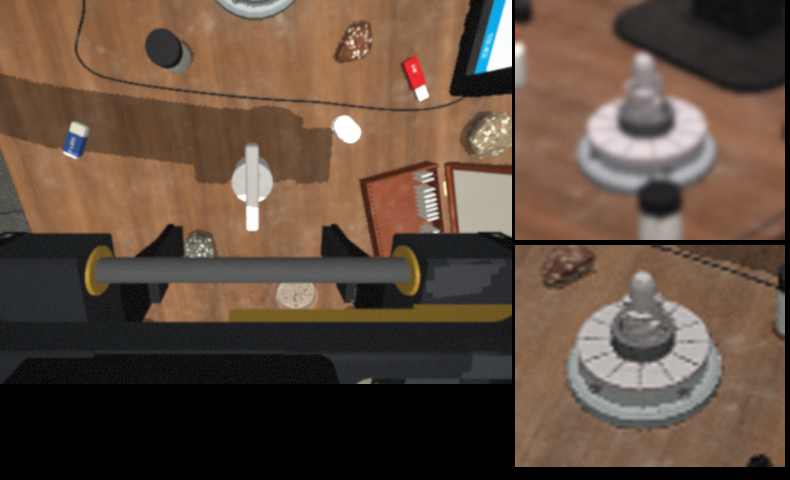

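The lap sits flat and concentric on the stand (scene (640,140) and side (645,350) insets). In the wrist view the nut bar is vertical at x≈252, y 143–231, with the cap centre at about (252,181).

```bash
python3 - <<'E'
from h import *
from scipy.spatial.transform import Rotation as R
d=dict(np.load("pics/wrist3.npz"));g=cv2.cvtColor(d["img"],cv2.COLOR_RGB2HSV)
m=((g[:,:,1]<60)&(g[:,:,2]>140)).astype(np.uint8);k=0*m;k[135:240,225:280]=m[135:240,225:280]
c=max(cv2.findContours(k,0,1)[0],key=cv2.contourArea);print(cv2.boundingRect(c))
ys=np.where(k[:,252])[0];b=[(np.where(k[y])[0].min(),np.where(k[y])[0].max()) for y in (147,220,226)];print(ys.min(),ys.max(),b)
print(plane(d,(np.mean(b),(ys.min()+ys.max())/2),.098),plane(d,(252,181),.063))
t=np.array([.55204,-.2786,.223]);print(d["cam_to_world"][:3,3]-t)
E
```

```text
(231, 146, 42, 85)
146 230 [(np.int64(246), np.int64(257)), (np.int64(246), np.int64(258)), (np.int64(246), np.int64(258))]
[ 0.55227425 -0.27781382  0.098     ] [ 0.55237831 -0.27840338  0.063     ]
[0.01001958 0.0747608  0.16193636]
```

In the tool's units: 0.155 m is 0.31, 0.14 m is 0.28.

```bash
echo '[0, 0, 0.08, 0, 0, 0, 0, 0, 0.16, 0, 0, 0, 0, 0, 0.23, 0, 0, 0, 0, 0, 0.28, 0, 0, 0, 0, 0, 0.31, 0, 0, 0, 0, 0, 0.31, 0, 0, 0, 0, 0, 0.31, 0, 0, 0]' > path.dat && python3 nudge.py path.dat 1.0
echo '[0, 0, 0, 0, 0, 0, 0, 0, 0, 0, 0, 0, 0, 0, 0, 0, 0, 0, 0, 0, 0, 0, 0, 0, 0, 0, 0, 0, 0, 0, 0, 0, 0, 0, 0, 0, 0, 0, 0, 0, 0, 0, 0, 0, 0, 0, 0, 0, 0, 0, 0, 0, 0, 0, 0, 0, 0, 0, 0, 0, 0, 0, 0, 0, 0, 0, 0, 0, 0, 0, 0, 0]' > path.dat && python3 nudge.py path.dat 0.0 30
```

```text
clock: 8.37
tcp_pos: [0.5517, -0.2794, 0.0673]
ee_rot: [-179.9, -0.0, 82.6]
wrist_force: [0.4, 0.0, 0.6]
grip_width: 0.996
finger_force: 0.0
clock: 9.37
tcp_pos: [0.5515, -0.2803, 0.0675]
ee_rot: [180.0, 0.0, 82.5]
wrist_force: [-0.1, 1.2, -0.6]
grip_width: 0.171
finger_force: 0.0
```

In the tool's units: -0.13 m is -0.26, -0.11 m is -0.22.

```bash
echo '[0, 0, 0, 0, 0, 0, 0, 0, 0, 0, 0, 0, 0, 0, 0, 0, 0, 0, 0, 0, 0, 0, 0, 0]' > path.dat && python3 nudge.py path.dat
echo '[0, 0, -0.06, 0, 0, 0, 0, 0, -0.14, 0, 0, 0, 0, 0, -0.22, 0, 0, 0, 0, 0, -0.26, 0, 0, 0, 0, 0, -0.26, 0, 0, 0, 0, 0, -0.26, 0, 0, 0]' > path.dat && python3 nudge.py path.dat
```

```text
clock: 9.7
tcp_pos: [0.5514, -0.2804, 0.0675]
ee_rot: [-180.0, 0.0, 82.5]
wrist_force: [0.1, -0.2, -0.6]
grip_width: 0.159
finger_force: 30.0
clock: 10.2
tcp_pos: [0.5518, -0.2805, 0.1985]
ee_rot: [179.9, 0.1, 82.5]
wrist_force: [-0.3, 0.8, -2.2]
grip_width: 0.159
finger_force: 30.0
```

In the tool's units: 0.251 m is 0.502, 0.004 m is 0.008.

```bash
echo '[0.07, 0.002, 0, 0, 0, 0, 0.15, 0.002, 0, 0, 0, 0, 0.23, 0.004, 0, 0, 0, 0, 0.31, 0.004, 0, 0, 0, 0, 0.38, 0.006, 0, 0, 0, 0, 0.44, 0.008, 0, 0, 0, 0, 0.48, 0.008, 0, 0, 0, 0, 0.502, 0.008, 0, 0, 0, 0, 0.502, 0.008, 0, 0, 0, 0, 0.502, 0.008, 0, 0, 0, 0, 0.502, 0.008, 0, 0, 0, 0, 0.502, 0.008, 0, 0, 0, 0]' > path.dat && python3 nudge.py path.dat
python3 - <<'E'
from workcell import arm
from h import *
s=arm.sense();print(s["tcp_pos"],s["ee_rot"],s["joint_pos"])
I=[]
for n in("scene","side"):
    d=arm.snapshot(n);np.savez(f"pics/{n}4.npz",**d);p=proj(d,(.588,-.031,.11)).astype(int);print(n,p)
    I.append(cv2.resize(d["img"][p[1]-50:p[1]+50,p[0]-40:p[0]+40],(400,500),interpolation=cv2.INTER_CUBIC))
cv2.imwrite("pics/v4.png",np.hstack(I)[:,:,::-1])
E
```

```text
clock: 11.2
tcp_pos: [0.5878, -0.0346, 0.197]
ee_rot: [-179.9, 0.1, 82.3]
wrist_force: [0.0, 0.8, -1.5]
grip_width: 0.16
finger_force: 30.0
[ 0.58775609 -0.03463545  0.19695318] [-1.79949104e+02  6.99780099e-02  8.23203135e+01] [ 22.39111099  23.15763729 -30.38112009 100.28617595  13.31428611
  60.20529974 -20.33414643]
scene [252 167]
side [234 188]
```

View pics/v4.png

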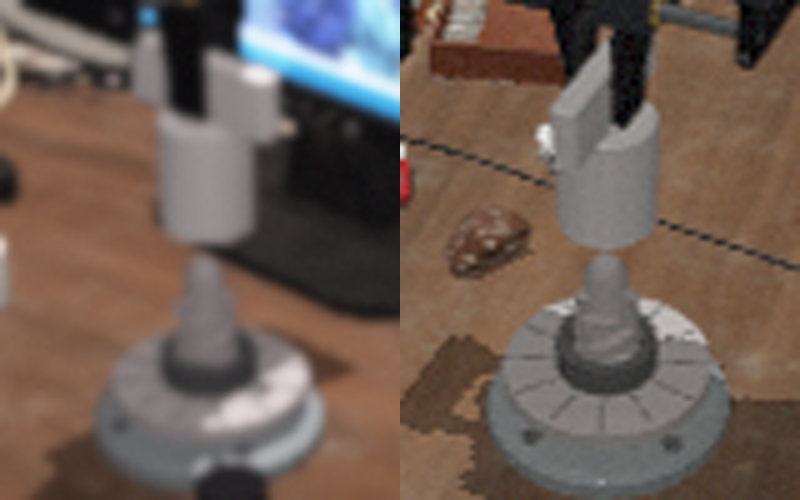

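Nut and stud axes line up within about 1 mm in both views (scene 206 vs 205, side 607 vs 605 in the crop). I'll descend gently.

In the tool's units: 0.04 m is 0.08, 0.0014 m is 0.0028.

```bash
echo '[0.0028, 0.001, 0, 0, 0, 0, 0.0028, 0.001, 0.024, 0, 0, 0, 0.0028, 0.001, 0.048, 0, 0, 0, 0.0028, 0.001, 0.068, 0, 0, 0, 0.0028, 0.001, 0.08, 0, 0, 0, 0.0028, 0.001, 0.08, 0, 0, 0]' > path.dat && python3 nudge.py path.dat
echo '[0, 0, 0.004, 0, 0, 0, 0, 0, 0.008, 0, 0, 0, 0, 0, 0.012, 0, 0, 0, 0, 0, 0.012, 0, 0, 0]' > path.dat && python3 nudge.py path.dat - 8
```

```text
clock: 11.8
tcp_pos: [0.5873, -0.0308, 0.1551]
ee_rot: [-179.8, 0.0, 82.5]
wrist_force: [-0.6, -0.4, -1.7]
grip_width: 0.157
finger_force: 30.0
clock: 12.13
tcp_pos: [0.5888, -0.0307, 0.1515]
ee_rot: [180.0, 0.0, 82.5]
wrist_force: [-0.5, -0.5, -2.2]
grip_width: 0.162
finger_force: 8.0
```

In the tool's units: 0.005 m is 0.01, 0.004 m is 0.008.

```bash
for i in 1 2 3; do :; done; echo '[0, 0, 0.004, 0, 0, 0, 0, 0, 0.008, 0, 0, 0, 0, 0, 0.01, 0, 0, 0, 0, 0, 0.01, 0, 0, 0]' > path.dat && python3 nudge.py path.dat
echo '[0, 0, 0.004, 0, 0, 0, 0, 0, 0.006, 0, 0, 0, 0, 0, 0.006, 0, 0, 0, 0, 0, 0.006, 0, 0, 0]' > path.dat && python3 nudge.py path.dat
```

```text
clock: 12.47
tcp_pos: [0.5886, -0.0308, 0.1463]
ee_rot: [-180.0, 0.0, 82.5]
wrist_force: [-0.3, 0.2, -1.4]
grip_width: 0.16
finger_force: 8.0
clock: 12.8
tcp_pos: [0.5887, -0.0307, 0.1435]
ee_rot: [-180.0, 0.0, 82.5]
wrist_force: [-0.0, 0.3, -1.3]
grip_width: 0.16
finger_force: 8.0
```

In the tool's units: 0.003 m is 0.006, 0.002 m is 0.004.

```bash
echo '[0, 0, 0.002, 0, 0, 0, 0, 0, 0.004, 0, 0, 0, 0, 0, 0.006, 0, 0, 0, 0, 0, 0.006, 0, 0, 0]' > path.dat && python3 nudge.py path.dat
echo '[0, 0, 0, 0, 0, 0, 0, 0, 0, 0, 0, 0, 0, 0, 0, 0, 0, 0]' > path.dat && python3 nudge.py path.dat 0.2
python3 - <<'E'
from workcell import arm
s=arm.sense();print(s["wrist_force"],s["ft_torque"],s["joint_pos"][6])
E
```

```text
clock: 13.13
tcp_pos: [0.5886, -0.0307, 0.1403]
ee_rot: [-180.0, 0.0, 82.5]
wrist_force: [-0.3, -0.4, -1.0]
grip_width: 0.164
finger_force: 8.0
clock: 13.38
tcp_pos: [0.5891, -0.0306, 0.1409]
ee_rot: [179.9, -0.0, 82.5]
wrist_force: [0.6, -0.3, 0.4]
grip_width: 0.194
finger_force: 0.0
[ 0.57031979 -0.26324339  0.44682078] [-0.03099089 -0.09003097  0.00322285] -22.573763827220052
```

In the tool's units: -35 degrees is -0.1944.

```bash
cat > chk.py <<'E'
from workcell import arm
from h import *
import os,sys
s=arm.sense();print("yaw %.1f j7 %.1f F %s Mz %.3f"%(s["ee_rot"][2],s["joint_pos"][6],np.round(s["wrist_force"],1),s["ft_torque"][2]))
for n in("scene","side"):
    d=arm.snapshot(n);f=f"pics/ref_{n}.npz"
    if not os.path.exists(f):np.savez(f,**d)
    r=dict(np.load(f));T=d["cam_to_world"];c=np.array([.588,-.031,.075]);h=T[:2,3]-c[:2];h=h/np.linalg.norm(h)*.025
    p=np.rint(proj(d,c+[h[0],h[1],0])).astype(int);x,y=p
    t=r["img"][y-7:y+8,x-5:x+6];w=d["img"][y-14:y+19,x-6:x+7]
    m=cv2.matchTemplate(w,t,cv2.TM_SQDIFF_NORMED);l=cv2.minMaxLoc(m);q=proj(d,c+[h[0],h[1],-.01])[1]-proj(d,c+[h[0],h[1],0])[1]
    dy=l[2][1]-7;print(n,"drop mm %.1f"%(dy/q*10),"score %.4f"%l[0])
    np.savez(f"pics/last_{n}.npz",**d)
E
python3 chk.py
echo '[0, 0, 0, 0, 0, -0.0389, 0, 0, 0, 0, 0, -0.0778, 0, 0, 0, 0, 0, -0.1167, 0, 0, 0, 0, 0, -0.1556, 0, 0, 0, 0, 0, -0.1944, 0, 0, 0, 0, 0, -0.1944]' > path.dat && python3 nudge.py path.dat 0.2
python3 chk.py
```

```text
yaw 82.5 j7 -22.6 F [ 0.6 -0.3  0.4] Mz 0.003
scene drop mm 0.0 score 0.0000
side drop mm 0.0 score 0.0000
clock: 13.98
tcp_pos: [0.5889, -0.0308, 0.1409]
ee_rot: [180.0, -0.0, 117.5]
wrist_force: [-1.6, 0.5, 1.9]
grip_width: 0.273
finger_force: 11.1
yaw 117.5 j7 8.3 F [-1.6  0.5  1.9] Mz -0.373
scene drop mm 0.0 score 0.0001
side drop mm 0.0 score 0.0006
```

```bash
python3 - <<'E'
from h import *
I=[]
for n in("scene","side"):
    d=dict(np.load(f"pics/last_{n}.npz"));p=proj(d,(.588,-.031,.09)).astype(int)
    im=cv2.resize(d["img"][p[1]-50:p[1]+50,p[0]-40:p[0]+40],(400,500),interpolation=cv2.INTER_CUBIC)
    T=d["cam_to_world"];h=T[:2,3]-[.588,-.031];h=h/np.linalg.norm(h)*.025
    for z in(.054,.062,.073,.085):
        q=(proj(d,(.588+h[0],-.031+h[1],z))-p+[40,50])*5;cv2.line(im,(int(q[0])+50,int(q[1])),(int(q[0])+65,int(q[1])),(255,0,0),1)
    I.append(im)
cv2.imwrite("pics/v5.png",np.hstack(I)[:,:,::-1])
E
```

```text
(no output)
```

View pics/v5.png

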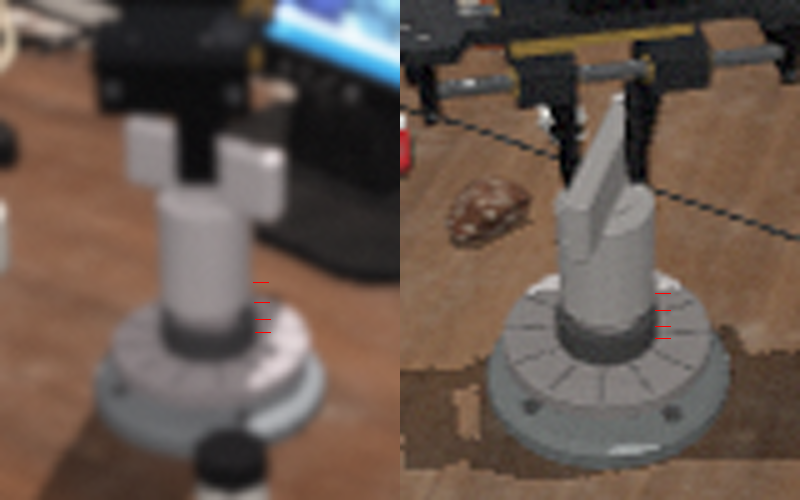

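Cap bottom sits on the 62 mm mark in both views (scene y≈322, side y≈328). The nut has already dropped into the starts, and the backward turn met the stop. I'll unwind to the bar, go lower and run clockwise.

In the tool's units: 0.008 m is 0.016, 0.005 m is 0.01, 35 degrees is 0.1944.

```bash
echo '[0, 0, 0, 0, 0, 0.0389, 0, 0, 0, 0, 0, 0.0778, 0, 0, 0, 0, 0, 0.1167, 0, 0, 0, 0, 0, 0.1556, 0, 0, 0, 0, 0, 0.1944, 0, 0, 0.01, 0, 0, 0.1944, 0, 0, 0.016, 0, 0, 0.1944, 0, 0, 0.016, 0, 0, 0.1944]' > path.dat && python3 nudge.py path.dat 0.2
python3 chk.py
echo '[0, 0, 0, 0, 0, 0.0333, 0, 0, 0, 0, 0, 0.0667, 0, 0, 0, 0, 0, 0.1, 0, 0, 0, 0, 0, 0.1333, 0, 0, 0, 0, 0, 0.1667, 0, 0, 0, 0, 0, 0.1667, 0, 0, 0, 0, 0, 0.1667]' > path.dat && python3 nudge.py path.dat 0.2
python3 chk.py
```

```text
clock: 14.75
tcp_pos: [0.5881, -0.0306, 0.1315]
ee_rot: [-179.9, 0.0, 82.7]
wrist_force: [0.3, 0.3, 0.1]
grip_width: 0.199
finger_force: 0.0
yaw 82.7 j7 -22.8 F [0.3 0.3 0.1] Mz -0.036
scene drop mm 0.0 score 0.0001
side drop mm 0.0 score 0.0006
clock: 15.43
tcp_pos: [0.5888, -0.0306, 0.1326]
ee_rot: [180.0, -0.0, 52.7]
wrist_force: [0.1, 0.5, -0.7]
grip_width: 0.201
finger_force: 0.0
yaw 52.7 j7 -49.2 F [ 0.1  0.5 -0.7] Mz 0.004
scene drop mm 0.0 score 0.0009
side drop mm 0.0 score 0.0031
```

In the tool's units: 0.004 m is 0.008, 0.002 m is 0.004, 35 degrees is 0.1944.

```bash
echo '[0, 0, 0, 0, 0, 0.0333, 0, 0, 0, 0, 0, 0.0667, 0, 0, 0, 0, 0, 0.1, 0, 0, 0.004, 0, 0, 0.1333, 0, 0, 0.008, 0, 0, 0.1667, 0, 0, 0.008, 0, 0, 0.1944, 0, 0, 0.008, 0, 0, 0.1944]' > path.dat && python3 nudge.py path.dat 0.2
python3 chk.py
echo '[0, 0, 0, 0, 0, 0.0278, 0, 0, 0, 0, 0, 0.0556, 0, 0, 0, 0, 0, 0.0833, 0, 0, 0, 0, 0, 0.0833]' > path.dat && python3 nudge.py path.dat 0.2
python3 chk.py
```

```text
clock: 16.12
tcp_pos: [0.5887, -0.0307, 0.1284]
ee_rot: [180.0, 0.0, 17.5]
wrist_force: [-0.4, -0.0, -0.7]
grip_width: 0.199
finger_force: 0.0
yaw 17.5 j7 -80.5 F [-0.4 -0.  -0.7] Mz 0.022
scene drop mm 3.1 score 0.0018
side drop mm 3.4 score 0.0055
clock: 16.55
tcp_pos: [0.5887, -0.0307, 0.1285]
ee_rot: [180.0, 0.0, 2.6]
wrist_force: [-0.5, -0.1, -0.4]
grip_width: 0.204
finger_force: 0.1
yaw 2.6 j7 -93.7 F [-0.5 -0.1 -0.4] Mz 0.014
scene drop mm 3.1 score 0.0017
side drop mm 3.4 score 0.0042
```

In the tool's units: 8 degrees is 0.0444.

```bash
echo '[0, 0, 0, 0, 0, 0.0222, 0, 0, 0, 0, 0, 0.0444, 0, 0, 0, 0, 0, 0.0444]' > path.dat && python3 nudge.py path.dat 0.2
python3 chk.py
echo '[0, 0, 0, 0, 0, 0.0222, 0, 0, 0, 0, 0, 0.0333, 0, 0, 0, 0, 0, 0.0333]' > path.dat && python3 nudge.py path.dat 0.2
python3 chk.py
```

```text
clock: 16.9
tcp_pos: [0.5887, -0.0306, 0.1286]
ee_rot: [180.0, 0.0, -5.3]
wrist_force: [0.1, -0.1, -0.4]
grip_width: 0.206
finger_force: 8.2
yaw -5.3 j7 -100.8 F [ 0.1 -0.1 -0.4] Mz 0.244
scene drop mm 3.1 score 0.0017
side drop mm 3.4 score 0.0046
clock: 17.25
tcp_pos: [0.5891, -0.0304, 0.1286]
ee_rot: [-180.0, -0.1, -11.3]
wrist_force: [1.6, 0.8, -1.0]
grip_width: 0.227
finger_force: 10.4
yaw -11.3 j7 -106.1 F [ 1.6  0.8 -1. ] Mz 0.296
scene drop mm 3.1 score 0.0017
side drop mm 3.4 score 0.0038
```

```bash
python3 - <<'E'
from h import *
I=[]
for n in("scene","side"):
  for k in("ref","last"):
    d=dict(np.load(f"pics/{k}_{n}.npz"));T=d["cam_to_world"];h=T[:2,3]-[.588,-.031];h=h/np.linalg.norm(h)*.025
    p=proj(d,(.588+h[0],-.031+h[1],.058)).astype(int)
    s=d["img"][:,p[0]-3:p[0]+4].mean((1,2));print(n,k,p,[ (z,round(float(proj(d,(.588+h[0],-.031+h[1],z))[1]),1)) for z in(.054,.062)],s[p[1]-8:p[1]+11].astype(int))
    I.append(cv2.resize(d["img"][p[1]-30:p[1]+20,p[0]-20:p[0]+20],(400,500),interpolation=cv2.INTER_CUBIC)[:,:,::-1])
I=[cv2.resize(i,(200*2-10,300*2-100)) for i in I]
cv2.imwrite("pics/v6.png",cv2.resize(np.hstack([I[1],I[3]]),(780,500)))
E
```

```text
scene ref [253 189] [(0.054, 190.5), (0.062, 188.0)] [146 146 146 146 145 141 131 115  98  79  63  56  54  56  67  91 116 132
 144]
scene last [253 189] [(0.054, 190.5), (0.062, 188.0)] [145 144 144 145 144 144 144 139 123  94  69  56  53  55  66  89 112 133
 159]
side ref [235 210] [(0.054, 211.6), (0.062, 209.3)] [129 128 128 128 129 129 130 109  94  68  61  57  58  56  62 115 123 119
 123]
side last [235 210] [(0.054, 211.6), (0.062, 209.3)] [126 126 126 125 127 126 125 127 127  85  59  58  56  57  61 115 124 120
 123]
```

View pics/v6.png

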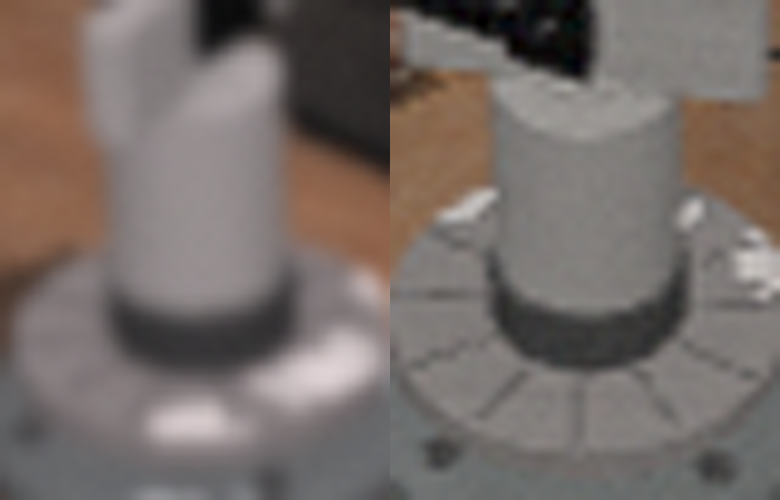

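The cap bottom now sits flush on the collar in both views (edges at scene row ≈190, side row ≈211, the 54 mm height). The nut turned about 75° and then met firm resistance, so it is home. I'll release and retreat.

Careful with the scale: shifts go in shares of 0.5 m and turns go in shares of 180 degrees. That gives: -0.12 m is -0.24, -0.09 m is -0.18.

```bash
echo '[0, 0, 0, 0, 0, 0, 0, 0, 0, 0, 0, 0, 0, 0, 0, 0, 0, 0, 0, 0, 0, 0, 0, 0, 0, 0, 0, 0, 0, 0]' > path.dat && python3 nudge.py path.dat 0.7
echo '[0, 0, -0.04, 0, 0, 0, 0, 0, -0.1, 0, 0, 0, 0, 0, -0.18, 0, 0, 0, 0, 0, -0.24, 0, 0, 0, 0, 0, -0.24, 0, 0, 0, 0, 0, -0.24, 0, 0, 0]' > path.dat && python3 nudge.py path.dat
python3 chk.py; python3 - <<'E'
from h import *
from workcell import arm
for n in("scene","side"):
    d=arm.snapshot(n);r=np.load(f"pics/last_{n}.npz")
    T=d["cam_to_world"];h=T[:2,3]-[.588,-.031];h=h/np.linalg.norm(h)*.025
    p=proj(d,(.588+h[0],-.031+h[1],.058)).astype(int);print(d["img"][:,p[0]-3:p[0]+4].mean((1,2))[p[1]-8:p[1]+11].astype(int))
    a=np.load(f"pics/{n}0.npz")["img"]
    for P in((.478,-.125,.03),):
        q=proj(d,P).astype(int);print(np.abs(a[q[1]-6:q[1]+6,q[0]-4:q[0]+4].astype(int)-d["img"][q[1]-6:q[1]+6,q[0]-4:q[0]+4]).mean())
E
```

```text
clock: 17.77
tcp_pos: [0.5887, -0.0309, 0.1285]
ee_rot: [180.0, 0.0, -11.5]
wrist_force: [0.2, 0.0, 1.0]
grip_width: 0.522
finger_force: 0.0
clock: 18.27
tcp_pos: [0.5899, -0.0307, 0.2509]
ee_rot: [-180.0, -0.3, -11.5]
wrist_force: [-1.3, -0.1, 0.0]
grip_width: 0.695
finger_force: 0.0
yaw -11.5 j7 -105.0 F [-1.3 -0.1  0. ] Mz 0.029
scene drop mm 3.1 score 0.0018
side drop mm 3.4 score 0.0039
[144 144 144 144 144 144 143 139 123  95  68  56  53  55  66  92 124 151
 176]
6.642361111111111
[126 126 126 126 127 125 125 127 127  89  59  57  58  54  62 112 124 120
 123]
3.3368055555555554
```

```bash
python3 -c "
from workcell import arm
print(arm.close_job())"
```

```text
the job is handed in; nothing more can be done
None
```

The lap plate is seated flat on the stand, collar up, and the winged nut is screwed home onto its collar; the job was handed in at about 18 s with the arm clear. The nut dropped into the thread starts as soon as I loosened the grip, and the backward turn then only met the stop.

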